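# Prise up a snap-shut instrument box lid and hold it open

### The arm

A 6-joint arm with a two-finger parallel gripper is mounted at the origin on the work surface; the furniture and walls round the work are solid. World frame = base frame: x ahead of the robot, y to its left, z up, the work surface at z = 0. Lengths are in mm, angles in rad, forces in N, time in s.
With the tool pointing down it reaches from about 350 to 775 mm from the base axis. Payload 7.3 kg.
Tool frame: the origin (TCP) lies on the mounting face of the last link; the fingertips stand 178 mm ahead of it and the grasp point (between the pads) lies 159 mm ahead of it; z points along the fingers, y is the line along which they close (so a half turn about z gives the same grasp; the last joint's range is limited). The gripper opens to 92 mm and grips with 3 to 60 N. Pads are 19 mm wide; open, the fingers measure 130 mm over their backs; the gripper's body (75 mm by 190 mm) begins 47 mm behind the grasp point.
Start: joints at [-1.362, 0.342, 1.524, -0, 1.275, -0.146], TCP at [182.406, -492.296, 404.741] pointing down, gripper open.
Joint ranges: [-2.53, 2.53], [-0.77, 2.02], [0.04, 2.7], [-1, 4.14], [0.28, 2.66], [-3.11, 3.11]. Speed limits (rad/s): [2.57, 2.57, 3.14, 3.14, 3.14, 3.14].

### API

Orientations are given as [roll, pitch, yaw] about the fixed x, y, z axes, in that order (R = Rz(yaw) Ry(pitch) Rx(roll)).
In Python, from plant import bot, vision gives the robot as it stands. The module is installed in compiled form; this text tells all that it offers.
- The arm moves only by the tool send_path, called after "Call:" by a JSON object that holds its "op" and its "data", one argument or row to a line. Schema: {"type":"object","properties":{"steps":{"type":"array","items":{"type":"array","prefixItems":[{"type":"number"},{"type":"array","items":{"type":"number"},"minItems":3,"maxItems":3},{"type":"number"}],"minItems":3,"maxItems":3},"minItems":1,"maxItems":5},"only":{"type":"string"},"quiet":{"type":"boolean"},"lines":{"type":"string"}},"required":["steps"],"additionalProperties":false}. steps is a list of rows, 1 to 5 of them, each written [opening, [dx, dy, dz], turn]: the finger opening in mm, then dx, dy, dz in mm, then a turn about the tool's z in rad; each row is the pose to reach, as a shift and turn from the pose commanded when the call began, along the tool's axes at that moment; what a row does not reach only later rows make up. A row lasts 1/8 s, in which the tool goes at most 62.5 mm and 0.188 rad, less where a joint would pass 70% of its speed; a pose out of reach is approached as far as the arm can. The fingers move at their own pace and stop on an object; the grip force is fixed at half the most. Time passes only in rows, so rows that do not move let the fingers close. The tool returns the time, the measured TCP pose, the force, the opening and the grip force at its end. only (a regular expression) keeps the lines of the reply that match it, lines (a string "A,B") keeps lines A to B, and quiet returns only ok. Input that does not fit is refused with a message, and nothing moves.
- bot.get_obs(): the state, without advancing time (a new reading comes with each control period).
- vision.capture(name): name is "scene" or "side" or "wrist"; returns a dict with "color" (384x512x3 uint8, red, green, blue), "K" (3x3 intrinsics, pixels), "R" (3x3) and "t" (3): a world point X has camera coordinates R X + t. Camera axes: x right, y down, z forward; pixel columns grow to the right and rows downward; lengths in mm; the calibration is good to about 2 mm. A picture is of the moment at which its call begins. There is no depth.
- bot.close_job(): hands the job in; it is judged then, once.
The state is a dict: "time": time; "joint_positions": joint angles; "dq": joint speeds; "tau": joint torques, N m; "tool_pos": TCP position; "tcp_rot": TCP orientation; "contact_force": force on the tool from outside, world axes, zero at the start; "moment": the same for the moment, N m; "grip_width": finger opening in mm; "finger_force": force on a finger pad.
Only numpy, scipy, OpenCV 4.12 (cv2) and the standard library are available. Lean on these libraries where they do the work, as an engineer would, in place of code of your own. Each camera call takes 0.05 s, during which the arm holds its last target. There are 200 camera calls.

### The job

Pick up the small lid opener by its upright handle, slip its blade under the projecting lip of the clean instrument box, and prise the snapped-down lid up past its catch without any part of the robot touching the lid. Go on raising it gently, never past 60 degrees, and finish holding the lid open at 45 degrees (give or take 5) on the opener's blade, with the opener still in the gripper: the lid would fall shut if let go. Leave the flask, the mortar and the timer where they stand.

Things in the scene. Friction and masses are not known exactly. Their poses are not given: they have to be found in the camera images.
- box: Plain steel instrument box, 130 deep (x) x 150 wide (y) x 70 mm high, fixed to the table, two round dishes inside. Origin: centre of its underside. Its own +x points from the front wall (with the lip) to the rear wall (with the hinge). A spring roller catch inside the front wall snaps the lid down.
- lid (a joint): Angle of the aluminium lid (rad): 0 shut, 0.785 is 45 degrees, grows as the lip rises. Lid 0.25 kg; the catch needs about 5 to 10 N upwards under the lip and lets go by 0.1 rad; from there on the lid weighs about 1 N on the blade and falls shut if let go. The hinge is at the rear upper edge of the box.
- lid_hinge (a point): On the hinge axis, in the middle of the lid's width: 65 mm behind the box centre (its +x), 70 mm above the table. The axis runs along the box's y. Its frame turns with the lid: x and y are the box's own when shut.
- lid_lip (a point): Middle of the lip's front edge, on the lip's underside. The lip is a flat tongue 70 mm wide (y) and 3 mm thick standing out level 22 mm past the front wall, 152.5 mm from the hinge axis, its underside 71 mm above the table when shut, open space below it. Turns with the lid.
- opener: Lid opener, 0.15 kg, standing on its blade. The steel blade is 26 mm wide and 5 mm thick and reaches from 20 mm behind the origin to 55 mm ahead of it (opener's +x), level and straight. The black upright handle rises over the origin: 22 (x) x 16 (y) mm, top 93 mm above the blade's underside; grip it across its 16 mm (y). Origin: centre of the blade's underside below the handle's axis.
- opener_toe (a point): Front upper edge of the opener's blade, middle: 55 mm ahead of the handle's axis and 5 mm above the blade's underside. The last 18 mm is thinned to 3 mm from below.
- erlenmeyer: Conical flask, 83 mm wide, 106 mm high, loose. Origin: centre of its underside. To be left alone.
- mortar: White porcelain mortar, 69 mm wide, 47 mm high, loose. Origin: centre of its underside. To be left alone.
- timer: Flat white bench timer, 62 x 66 x 19 mm, loose. Origin: centre of its underside. To be left alone.
Things that resemble listed ones, but are neither listed nor needed, are in the scene too. Of the things that look like the box, the larger one is meant.

How it is judged:
By the outcome, as a careful person would: the job done as asked, in the order asked, and still so for the second after the job is handed in, while the arm keeps its last pose, push and grip.
It also fails if it takes over 51 s, if anything falls off the work surface, if the arm or the gripper's body presses on something with over 40 N, if the wrist force passes 120 N, or if a joint passes its speed limit or range.

## Working session

There is one attempt and no reset: what is moved stays moved. The work goes in short steps, Python scripts to look and compute and a tool call to move; the robot and the scene stay as the last step left them, time stands still between calls to the robot, and variables do not carry over. Pictures are saved under pics/ and viewed, at most 10 in all, crops included, and the job is handed in when it is done.

```bash
mkdir -p pics; cat > h.py <<'E'
import numpy as np, cv2
from plant import bot, vision
def cap(n,tag):
    d=vision.capture(n); np.savez(f'{tag}.npz',**d)
    return d
def save(img,f): cv2.imwrite('pics/'+f,cv2.cvtColor(img,cv2.COLOR_RGB2BGR))
def ray(d,uv):
    R,t,K=d['R'],d['t'],d['K']
    return -R.T@t, R.T@np.linalg.inv(K)@np.array([uv[0],uv[1],1.])
def onz(d,uv,z):
    c,v=ray(d,uv); return c+v*(z-c[2])/v[2]
def tri(obs):
    A=np.zeros((3,3));b=np.zeros(3)
    for d,uv in obs:
        c,v=ray(d,uv);v=v/np.linalg.norm(v);P=np.eye(3)-np.outer(v,v);A+=P;b+=P@c
    return np.linalg.solve(A,b)
def proj(d,X):
    p=d['K']@(d['R']@np.array(X,float)+d['t']); return p[:2]/p[2]
E
python3 - <<'E'
from h import *
print(bot.get_obs())
a=cap('scene','s0');b=cap('side','d0');c=cap('wrist','w0')
for d in(a,b,c):print(-d['R'].T@d['t'],d['R'][2],d['K'][0])
save(np.hstack([cv2.resize(a['color'],(800,600))]),'s0.png');save(cv2.resize(b['color'],(800,600)),'d0.png')
E
```

```text
{'time': 0.0, 'joint_positions': array([-1.36199109e+00,  3.42746947e-01,  1.52506807e+00, -2.82623119e-05,
        1.27538518e+00, -1.45957284e-01]), 'dq': array([-1.77063183e-03,  4.91972665e-04, -1.32911581e-03,  3.39430714e-04,
        7.21286256e-04,  5.41599922e-05]), 'tau': array([ 1.38332409e-03, -4.31236446e+01, -2.44214112e+01,  7.18524749e-02,
        5.59692469e-02, -1.51735298e-04]), 'tool_pos': array([ 182.3760414 , -492.15052847,  404.01434653]), 'tcp_rot': array([-3.13999828e+00, -2.07062528e-04,  3.54770602e-01]), 'contact_force': array([0.38181552, 0.07721938, 0.27898096]), 'moment': array([ 0.00642929, -0.03815704, -0.08195034]), 'finger_force': 0.0, 'grip_width': 91.6250921745496}
[-251.17986129  837.06543297  802.78062621] [ 0.58052911 -0.60909241 -0.54036321] [494.61793336   0.         252.61678391]
[ 424.59765244 -906.80948365  769.5556667 ] [ 0.06970524  0.80008753 -0.5958197 ] [382.47971451   0.         256.68690532]
[ 255.2023494  -465.14222237  383.67392288] [-0.27142892 -0.09884699 -0.95736911] [308.02143073   0.         260.839827  ]
```

View pics/s0.png

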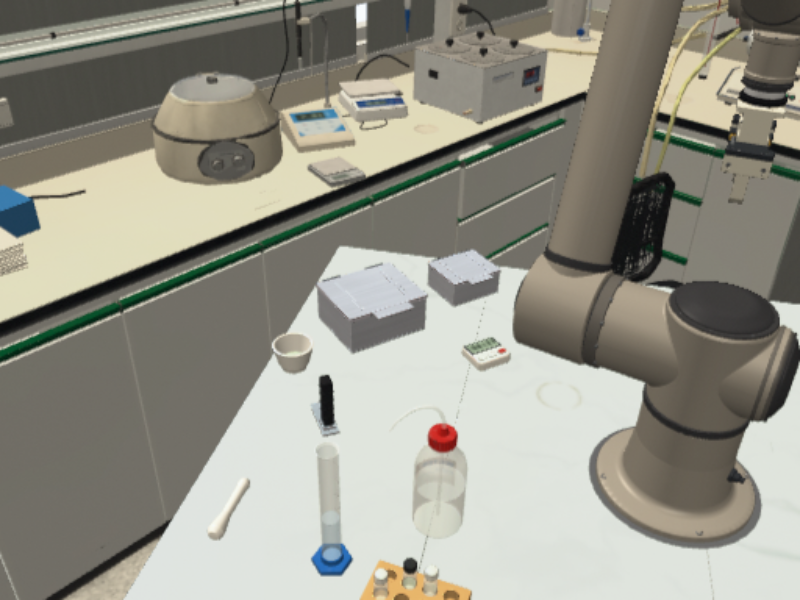

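View pics/d0.png

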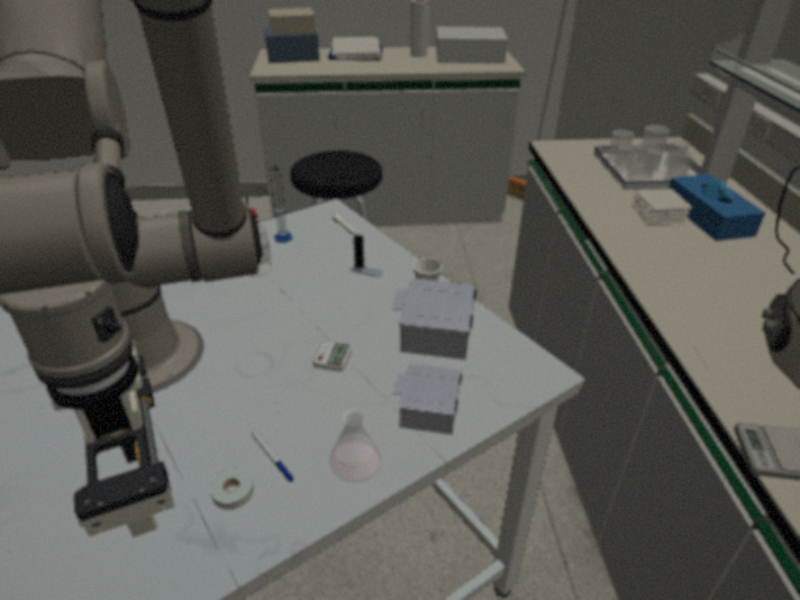

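The scene view shows the opener's handle at (326,400), with the large box's lid around (371,290), the mortar at (293,352) and the timer at (486,352). In the side view the handle is at (358,250) and the large box's lip is at its left end, around (400,302), facing the robot.

```bash
python3 - <<'E'
from h import *
a=dict(np.load('s0.npz'));b=dict(np.load('d0.npz'));k=512/800
P=lambda n,s,z:print(n,onz(a,np.array(s)*k,z).round())
Q=lambda n,s,z:print(n,onz(b,np.array(s)*k,z).round())
print('handle top',tri([(a,np.array([326,379])*k),(b,np.array([358,237])*k)]))
P('handle bot',(328,420),5);Q('handle bot',(359,268),5)
P('blade end1',(333,432),0);P('blade end2',(318,405),0);Q('blade tip',(380,273),0);Q('bladeend',(352,270),0)
for c in [(318,290),(380,264),(426,298),(352,320)]:P('lid s',c,72)
for c in [(408,281),(476,285),(469,333),(400,324),(394,298)]:Q('lid d',c,72)
P('mortar',(295,368),0);P('timer',(486,352),19);Q('flask',(355,465),0);P('bottle',(438,525),0);P('cyl',(331,560),0)
Q('smallbox',(400,395),50)
img=a['color'][220:290,170:250];img2=b['color'][135:250,210:320]
save(np.hstack([cv2.resize(img,(400,350),interpolation=2),cv2.resize(img2,(400,350),interpolation=2)]),'c0.png')
E
```

```text
handle top [428.46230555 265.4197613   88.73655003]
handle bot [433. 262.   5.]
handle bot [427. 266.   5.]
blade end1 [412. 271.   0.]
blade end2 [474. 246.  -0.]
blade tip [475. 249.   0.]
bladeend [411. 266.   0.]
lid s [642.  97.  72.]
lid s [630. -46.  72.]
lid s [491. -20.  72.]
lid s [532. 118.  72.]
lid d [527. 107.  72.]
lid d [665.  83.  72.]
lid d [624. -69.  72.]
lid d [499. -34.  72.]
lid d [494.  50.  72.]
mortar [572. 212.   0.]
timer [360. -30.  19.]
flask [ 407. -296.    0.]
bottle [182. 292.   0.]
cyl [240. 428.   0.]
smallbox [ 486. -197.   50.]
```

View pics/c0.png

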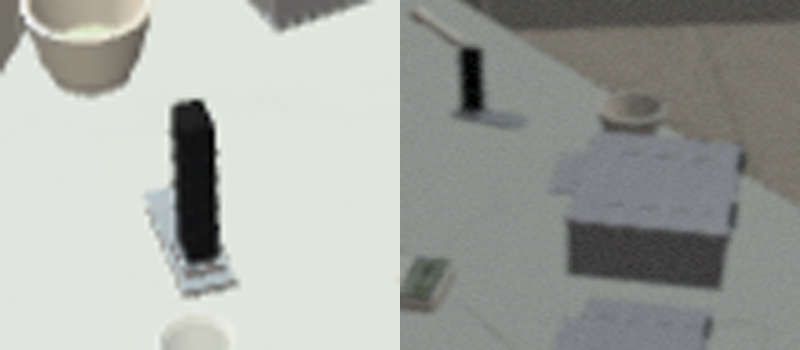

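The crop shows the opener blade pointing away from the scene camera, toward about (145,195) in the left half. That puts its yaw near -0.35, with the box's lip facing the robot. Next I fly to where the wrist camera sees both.

Call:
{"op": "send_path", "data": {
  "steps": [
    [92, [494, -448, 0], 0],
    [92, [494, -448, 0], 0],
    [92, [494, -448, 0], 0],
    [92, [494, -448, 0], 0],
    [92, [494, -448, 0], 0]
  ]
}}

```text
time: 0.78
tool_pos: [327.0, -213.2, 404.7]
tcp_rot: [3.141, -0.0, 0.354]
contact_force: [1.2, -1.0, 0.2]
grip_width: 92.1
finger_force: 0.0
```

Call:
{"op": "send_path", "data": {
  "steps": [
    [92, [262, -237, 0], 0],
    [92, [262, -237, 0], 0.1],
    [92, [262, -237, 0], 0.25],
    [92, [262, -237, 0], 0.42],
    [92, [262, -237, 0], 0.6]
  ]
}}

```text
time: 1.4
tool_pos: [460.5, 40.1, 404.8]
tcp_rot: [3.141, -0.0, -0.2]
contact_force: [0.3, -0.5, 0.4]
grip_width: 91.8
finger_force: 0.0
```

Call:
{"op": "send_path", "data": {
  "steps": [
    [92, [0, 0, 0], 0],
    [92, [0, 0, 0], 0]
  ]
}}

```text
time: 1.65
tool_pos: [459.7, 38.2, 404.5]
tcp_rot: [3.141, 0.001, -0.193]
contact_force: [-0.5, 0.1, 0.5]
grip_width: 91.7
finger_force: 0.0
```

```bash
python3 - <<'E'
from h import *
print(bot.get_obs()['tool_pos'])
c=cap('wrist','w1');save(cv2.resize(c['color'],(800,600)),'w1.png')
E
```

```text
[459.74496861  38.21446014 404.4878183 ]
```

View pics/w1.png

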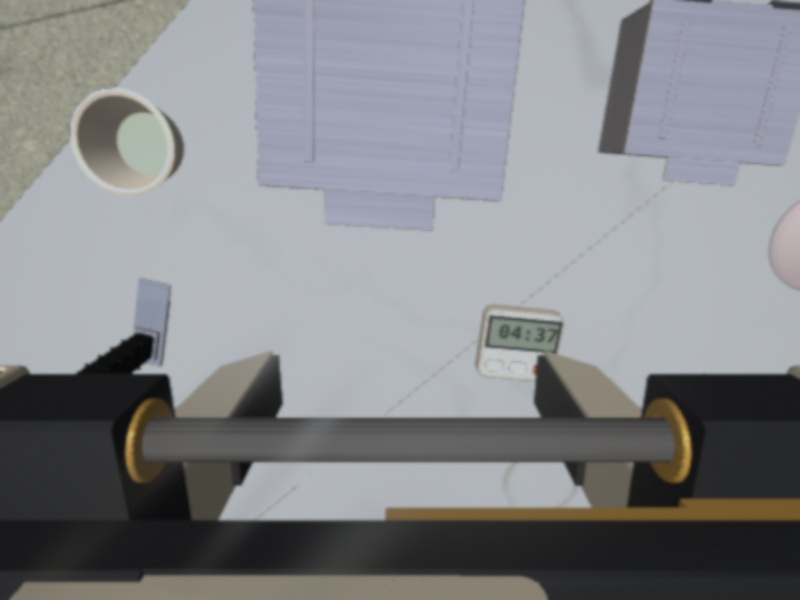

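The wrist view shows the large box's lid, with the front edge from (258,185) to (501,200) and the lip's front edge from (325,224) to (433,230). The opener blade has its toe at (140,279)–(170,286), and its handle leans toward (95,365). The timer is at (520,342).

```bash
python3 - <<'E'
from h import *
c=dict(np.load('w1.npz'));k=512/800
f=lambda u,z:onz(c,(np.array(u)+.5)*k-.5,z)
L,R=f((325,224),72),f((433,230),72);print('lip',L,R,np.linalg.norm(L-R),'yaw',np.arctan2(-(L-R)[0],(L-R)[1]))
L2,R2=f((258,185),74),f((501,200),74);print('front',L2,R2,np.linalg.norm(L2-R2),'yaw',np.arctan2(-(L2-R2)[0],(L2-R2)[1]))
a,b=f((140,279),5),f((170,286),5);e=f((161,364),5)
print('toe',(a+b)/2,np.linalg.norm(a-b),'yaw',np.arctan2((b-e)[1],(b-e)[0]),np.arctan2(-(a-b)[0],(a-b)[1]),np.linalg.norm(b-e))
E
```

```text
lip [502.57924547  84.02607553  72.        ] [485.33160375  16.14009118  72.        ] 70.04275848950434 yaw -0.24880348775418926
front [534.63600591 119.03380321  74.        ] [496.13150982 -29.48724299  74.        ] 153.4310835013428 yaw -0.2536680373690101
toe [475.7618415  244.41469879   5.        ] 24.255189204142596 yaw -0.4424360871388943 -0.4389948275896024 71.61642569648119
```

Call:
{"op": "send_path", "data": {
  "steps": [
    [92, [-76, -217, 0], 0],
    [92, [-76, -217, 0], 0.06],
    [92, [-76, -217, 0], 0.15],
    [92, [-76, -217, 0], 0.247],
    [92, [-76, -217, 0], 0.247]
  ]
}}

```text
time: 2.33
tool_pos: [427.2, 266.7, 404.8]
tcp_rot: [3.142, 0.0, -0.44]
contact_force: [0.2, -0.2, -0.3]
grip_width: 91.9
finger_force: 0.0
```

Call:
{"op": "send_path", "data": {
  "steps": [
    [92, [0, 0, 0], 0],
    [92, [0, 0, 0], 0]
  ]
}}

```text
time: 2.58
tool_pos: [428.0, 264.3, 404.9]
tcp_rot: [3.141, -0.0, -0.444]
contact_force: [0.0, 0.2, 0.9]
grip_width: 91.7
finger_force: 0.0
```

```bash
python3 - <<'E'
from h import *
c=cap('wrist','w2');save(cv2.resize(c['color'],(800,600)),'w2.png')
E
```

```text
(no output)
```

View pics/w2.png

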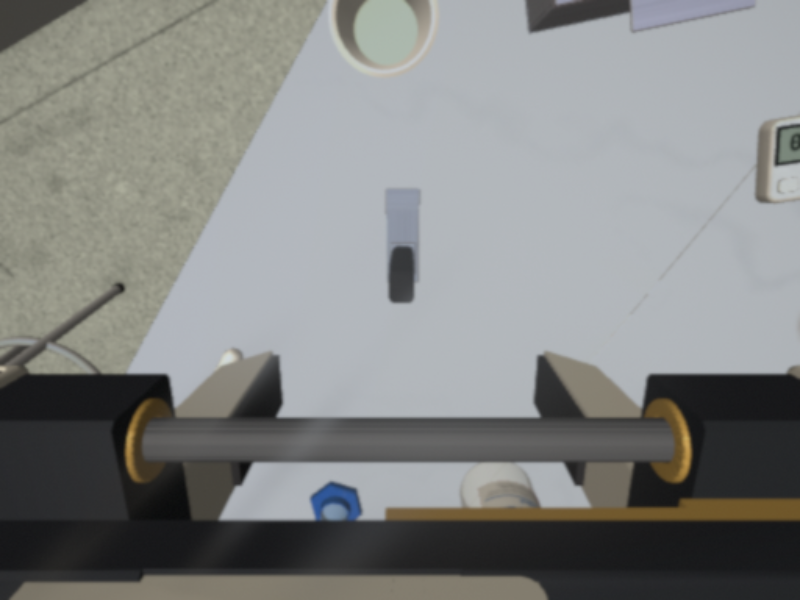

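In this view the blade toe runs from (386,188) to (420,188), and the handle's rear top edge is at (402,302). The lip's front edge runs from (632,31) to (755,7).

```bash
python3 - <<'E'
from h import *
a=dict(np.load('w1.npz'));c=dict(np.load('w2.npz'));s=dict(np.load('s0.npz'));d=dict(np.load('d0.npz'));k=512/800
q=lambda u:(np.array(u)+.5)*k-.5
toe=tri([(a,q((155,282.5))),(c,q((403,188)))]);print('toe',toe)
L=tri([(a,q((325,224))),(c,q((632,31)))]);R=tri([(a,q((433,230))),(c,q((755,7)))]);print('lip',L,R)
f=lambda u,z:onz(c,q(u),z)
A,B=f((386,188),5),f((420,188),5);print('toe w2',(A+B)/2,np.linalg.norm(A-B),'yaw',np.arctan2(-(A-B)[0],(A-B)[1]))
A,B=f((632,31),71),f((755,7),71);print('lip w2 z71',A,B,np.linalg.norm(A-B),'yaw',np.arctan2(-(A-B)[0],(A-B)[1]))
print('handle base front',f((402.5,247),5),'top rear',f((402,302),93))
print('blade right edge',f((419,210),5),f((418.5,280),5),'handle sides top w',f((390,295),93),f((414,295),93))
# height of handle top from three views
print('handle top stereo',tri([(s,q((326,379))),(d,q((358,237))),(c,q((402,288)))]))
E
```

```text
toe [475.95298715 244.93869468   4.2245403 ]
lip [502.98563252  83.96887213  72.59247569] [485.05477541  16.09263714  71.68224892]
toe w2 [476.29893909 244.96431196   5.        ] 26.1930195667307 yaw -0.4442555893292452
lip w2 z71 [503.35214863  83.29508852  71.        ] [484.80485666  15.56002343  71.        ] 70.22849195254365 yaw -0.2672698934436642
handle base front [434.99047028 265.21555067   5.        ] top rear [417.94630601 272.74813964  93.        ]
blade right edge [455.80480244 240.9431559    5.        ] [404.86928207 265.21868683   5.        ] handle sides top w [425.37448918 277.58518496  93.        ] [418.86093981 263.90415002  93.        ]
handle top stereo [426.90918037 267.63402066  90.00125807]
```

Call:
{"op": "send_path", "data": {
  "steps": [
    [92, [-3, -3, 50], 0],
    [92, [-3, -3, 105], 0],
    [92, [-3, -3, 150], 0],
    [92, [-3, -3, 180], 0],
    [92, [-3, -3, 196], 0]
  ]
}}

```text
time: 3.25
tool_pos: [426.1, 268.7, 207.2]
tcp_rot: [3.14, 0.002, -0.443]
contact_force: [-0.9, -0.3, 0.3]
grip_width: 91.7
finger_force: 0.0
```

Call:
{"op": "send_path", "data": {
  "steps": [
    [92, [0, 0, 0], 0],
    [10, [0, 0, 0], 0],
    [10, [0, 0, 0], 0],
    [10, [0, 0, 0], 0],
    [10, [0, 0, 0], 0]
  ]
}}

```text
time: 3.88
tool_pos: [426.2, 270.0, 209.2]
tcp_rot: [-3.141, -0.0, -0.442]
contact_force: [-0.4, 0.3, -0.6]
grip_width: 56.6
finger_force: 0.0
```

Call:
{"op": "send_path", "data": {
  "steps": [
    [10, [0, 0, 0], 0],
    [10, [0, 0, 0], 0],
    [10, [0, 0, 0], 0],
    [10, [0, 0, 0], 0]
  ]
}}

```text
time: 4.38
tool_pos: [426.1, 269.9, 208.8]
tcp_rot: [3.141, -0.0, -0.442]
contact_force: [0.3, 0.0, 0.6]
grip_width: 16.2
finger_force: 0.0
```

Call:
{"op": "send_path", "data": {
  "steps": [
    [10, [0, 0, 0], 0],
    [10, [0, 0, 0], 0],
    [10, [0, 0, -15], 0],
    [10, [0, 0, -40], 0],
    [10, [0, 0, -61], 0]
  ]
}}

```text
time: 5.0
tool_pos: [426.1, 270.0, 271.5]
tcp_rot: [-3.141, -0.001, -0.442]
contact_force: [0.6, -0.3, -1.5]
grip_width: 16.0
finger_force: 30.0
```

Call:
{"op": "send_path", "data": {
  "steps": [
    [10, [18, 46, 0], -0.04],
    [10, [36, 93, 0], -0.09],
    [10, [54, 140, 0], -0.14],
    [10, [66, 170, 0], -0.187],
    [10, [72, 186, 0], -0.187]
  ]
}}

```text
time: 5.62
tool_pos: [411.4, 69.5, 270.8]
tcp_rot: [3.142, -0.001, -0.256]
contact_force: [0.1, 0.7, -1.5]
grip_width: 15.9
finger_force: 30.0
```

Call:
{"op": "send_path", "data": {
  "steps": [
    [10, [0, 0, 0], 0],
    [10, [0, 0, 0], 0]
  ]
}}

```text
time: 5.88
tool_pos: [411.7, 71.4, 270.3]
tcp_rot: [-3.141, -0.001, -0.255]
contact_force: [-0.3, -0.0, -2.0]
grip_width: 15.8
finger_force: 30.0
```

```bash
python3 - <<'E'
from h import *
c=cap('wrist','w3');save(cv2.resize(c['color'],(800,600)),'w3.png');cap('side','d3');cap('scene','s3')
E
```

```text
(no output)
```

View pics/w3.png

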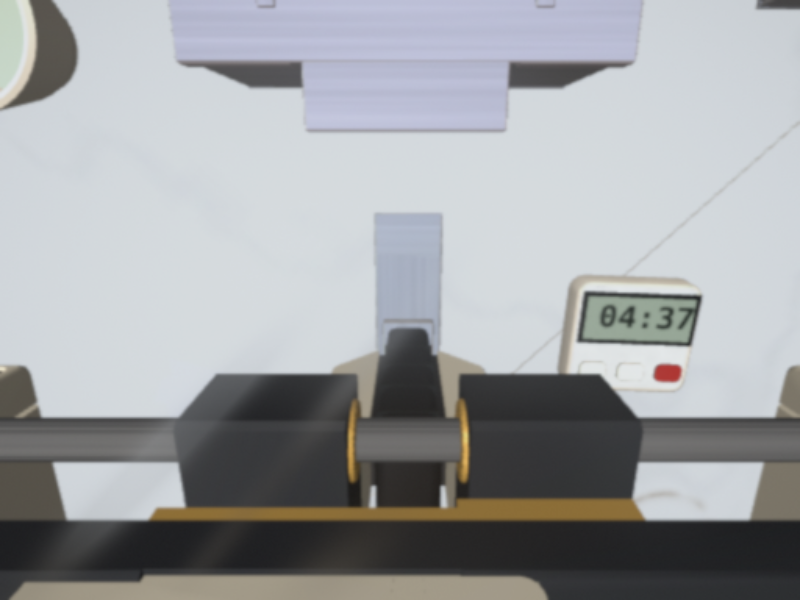

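The opener is held level and square. Its toe edge runs from (375,213) to (442,213), and the lip's front edge from (305,130) to (507,130), centred and parallel.

```bash
python3 - <<'E'
from h import *
c=dict(np.load('w3.npz'));k=512/800
f=lambda u,z:onz(c,(np.array(u)+.5)*k-.5,z)
for z in(64,66,68):
  A,B=f((375,213),z),f((442,213),z);print(z,'toe',(A+B)/2,np.linalg.norm(A-B))
for z in (71,74):
  A,B=f((305,130),z),f((507,130),z);print('lip',z,(A+B)/2,np.linalg.norm(A-B),np.arctan2(-(A-B)[0],(A-B)[1]))
# check vs lip corners from w1/w2 and predicted toe
print(proj(c,[494-30*.9677,50+30*.2522,66.5])/k)
A,B=f((375,213),66),f((442,213),66);T=(A+B)/2
b=np.array([.9677,-.2522]);A,B=f((305,130),71.5),f((507,130),71.5);L=(A+B)/2
print('gap',(L-T)[:2]@b,'lat',(L-T)[:2]@np.array([.2522,.9677]))
# second view of toe: scene / side from black handle? toe seen in side view prediction
for n in('s3','d3'):
  d=dict(np.load(n+'.npz'));print(n,proj(d,[T[0],T[1],66])/k, proj(d,L)/k)
s=dict(np.load('s3.npz'));d=dict(np.load('d3.npz'))
def crop(d,n=40):
  u=proj(d,T).astype(int);x,y=max(u[0]-n,0),max(u[1]-n,0);print('crop',x,y);return cv2.resize(d['color'][y:y+2*n,x:x+2*n],(400,400),interpolation=2)
save(np.hstack([crop(s),crop(d)]),'c3.png')
E
```

```text
64 toe [465.57989903  56.88671428  64.        ] 25.660005927932204
66 toe [465.80890205  56.82904391  66.        ] 25.383935519049842
68 toe [466.03790506  56.77137354  68.        ] 25.107865110167474
lip 71 [494.57437777  50.23930234  71.        ] 70.95053008572431 -0.2555989065230291
lip 74 [494.44509619  50.26088664  74.        ] 69.76071478925094 -0.25559890652302925
[406.8954321  215.53789517]
gap 29.476525457361067 lat 0.8758071128530425
s3 [405.75258743 324.36765941] [396.18560458 313.2101717 ]
d3 [379.79121062 298.8590839 ] [394.39439848 297.97926776]
crop 219 167
crop 203 151
```

View pics/c3.png

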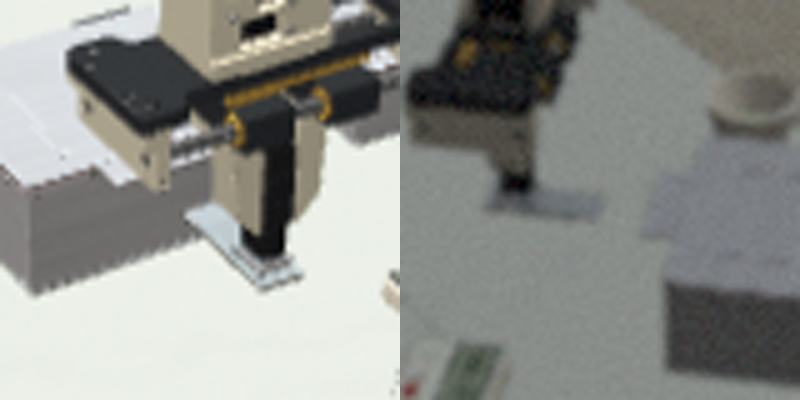

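Call:
{"op": "send_path", "data": {
  "steps": [
    [10, [15, -1, 0], 0],
    [10, [30, -1, 0], 0],
    [10, [40, -1, 0], 0],
    [10, [45, -1, 0], 0],
    [10, [45, -1, 0], 0]
  ]
}}

```text
time: 6.65
tool_pos: [455.6, 60.5, 269.7]
tcp_rot: [3.141, 0.0, -0.256]
contact_force: [-0.5, -0.4, -1.7]
grip_width: 15.8
finger_force: 30.0
```

Call:
{"op": "send_path", "data": {
  "steps": [
    [10, [0, 0, -2], 0],
    [10, [0, 0, -3], 0],
    [10, [0, 0, -4], 0],
    [10, [0, 0, -5], 0],
    [10, [0, 0, -6], 0]
  ]
}}

```text
time: 7.28
tool_pos: [455.4, 60.6, 275.5]
tcp_rot: [3.142, 0.0, -0.255]
contact_force: [4.0, -0.3, -12.0]
grip_width: 16.2
finger_force: 30.0
```

Call:
{"op": "send_path", "data": {
  "steps": [
    [10, [0, 0, -2], 0],
    [10, [0, 0, -4], 0],
    [10, [0, 0, -6], 0],
    [10, [0.5, 0, -8], 0],
    [10, [0.5, 0, -10], 0]
  ]
}}

```text
time: 7.9
tool_pos: [455.8, 60.5, 286.3]
tcp_rot: [3.142, -0.0, -0.255]
contact_force: [1.6, -0.1, -4.1]
grip_width: 15.9
finger_force: 30.0
```

```bash
python3 - <<'E'
from h import *
c=cap('wrist','w4');s=cap('scene','s4');o=bot.get_obs();print(o['contact_force'],o['moment'])
def crop(d,u,n=40):
  x,y=max(int(u[0])-n,0),max(int(u[1])-n,0);print('crop',x,y);return cv2.resize(d['color'][y:y+2*n,x:x+2*n],(400,400),interpolation=2)
save(np.hstack([crop(s,(255,200)),cv2.resize(c['color'][0:384,60:444],(400,400))]),'c4.png')
E
```

```text
[-0.7927039   0.32529576 -2.07075886] [0.05003155 0.03748271 0.01413463]
crop 215 160
```

View pics/c4.png

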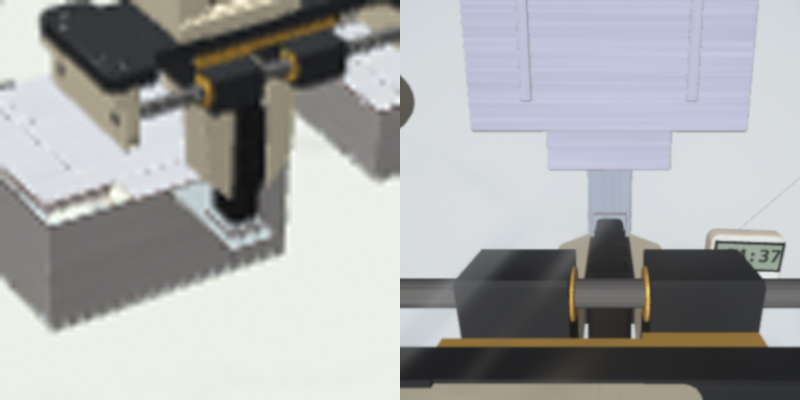

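The lid's front edge is now off the box, with a dark gap visible at about (110,195) in the left crop. The lip rests on the blade and the force has dropped, so it is past the catch. I continue along the arc.

Call:
{"op": "send_path", "data": {
  "steps": [
    [10, [0.5, 0, -4], 0],
    [10, [1, 0, -8], 0],
    [10, [2, 0, -13], 0],
    [10, [3, 0, -17], 0],
    [10, [4, 0, -22], 0]
  ]
}}

```text
time: 8.62
tool_pos: [459.8, 59.5, 308.1]
tcp_rot: [3.142, 0.0, -0.255]
contact_force: [-0.4, 1.0, -3.6]
grip_width: 15.9
finger_force: 30.0
```

Call:
{"op": "send_path", "data": {
  "steps": [
    [10, [1.3, 0, -4], 0],
    [10, [2.6, 0, -9], 0],
    [10, [4, 0, -13], 0],
    [10, [5.7, 0, -17.5], 0],
    [10, [7.6, 0, -22], 0]
  ]
}}

```text
time: 9.25
tool_pos: [467.3, 57.5, 330.2]
tcp_rot: [3.142, -0.0, -0.255]
contact_force: [0.2, -0.2, -3.3]
grip_width: 15.7
finger_force: 30.0
```

```bash
python3 - <<'E'
from h import *
c=cap('wrist','w5');s=cap('scene','s5');d=cap('side','d5');o=bot.get_obs();print(o['contact_force'],o['moment'])
save(np.hstack([cv2.resize(d['color'][140:240,210:310],(400,400),interpolation=2),cv2.resize(c['color'][0:384,60:444],(400,400))]),'c5.png')
E
```

```text
[ 0.50461965 -0.18994836 -2.82348122] [0.12723032 0.16092074 0.00233785]
```

View pics/c5.png

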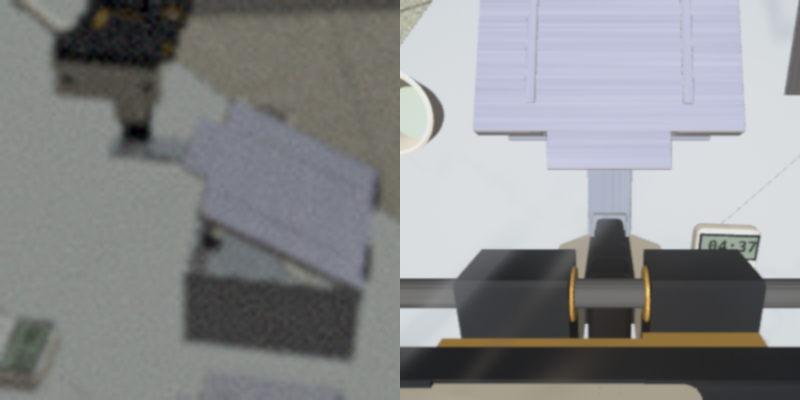

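The side crop shows the lid lifted to about 25° on the blade tip, at about (190,155). The wrist crop shows the lip still centred on the blade. I continue to 45°.

Call:
{"op": "send_path", "data": {
  "steps": [
    [10, [2.1, 0, -4.5], 0],
    [10, [4.4, 0, -9], 0],
    [10, [6.9, 0, -13.2], 0],
    [10, [9.6, 0, -17.3], 0],
    [10, [12.3, 0, -21.3], 0]
  ]
}}

```text
time: 10.02
tool_pos: [479.2, 54.4, 351.5]
tcp_rot: [3.142, -0.0, -0.255]
contact_force: [-1.3, 0.7, -2.2]
grip_width: 15.8
finger_force: 30.0
```

Call:
{"op": "send_path", "data": {
  "steps": [
    [10, [3, 0, -4], 0],
    [10, [6, 0, -8], 0],
    [10, [9.3, 0, -11.8], 0],
    [10, [12.8, 0, -15.6], 0],
    [10, [16.3, 0, -19.3], 0]
  ]
}}

```text
time: 10.65
tool_pos: [495.0, 50.3, 370.7]
tcp_rot: [3.141, -0.0, -0.255]
contact_force: [-0.4, 0.5, -1.9]
grip_width: 15.8
finger_force: 30.0
```

Call:
{"op": "send_path", "data": {
  "steps": [
    [10, [0, 0, 0], 0],
    [10, [0, 0, 0], 0],
    [10, [0, 0, 0], 0]
  ]
}}

```text
time: 11.02
tool_pos: [494.7, 50.4, 370.3]
tcp_rot: [3.141, 0.0, -0.255]
contact_force: [-0.3, -0.1, -2.8]
grip_width: 16.1
finger_force: 30.0
```

```bash
python3 - <<'E'
from h import *
c=cap('wrist','w6');s=cap('scene','s6');d=cap('side','d6');o=bot.get_obs();print(o['contact_force'],o['tool_pos'])
save(np.hstack([cv2.resize(d['color'][130:230,210:310],(400,400),interpolation=2),cv2.resize(c['color'][0:384,60:444],(400,400))]),'c6.png')
E
```

```text
[-0.36037199  0.289415   -2.77683996] [494.72784893  50.37530757 370.31120744]
```

View pics/c6.png

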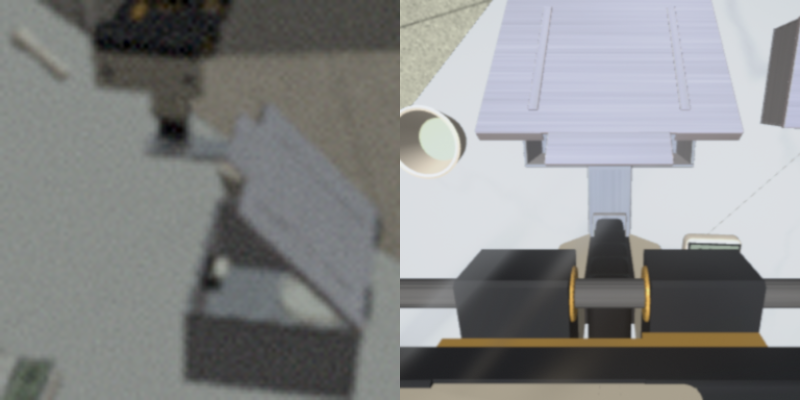

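The lid stands open on the blade toe. In the side crop its front corners are at about (243,205) and (265,105), and in the wrist crop at (742,136) and (478,136). Next I measure the angle.

```bash
python3 - <<'E'
from h import *
c=dict(np.load('w6.npz'));d=dict(np.load('d6.npz'))
wr,wl=(388.3,130.6),(134.9,130.6)
sr,sl=(270.75,181.25),(276.2,156.2)
R=tri([(c,wr),(d,sr)]);L=tri([(c,wl),(d,sl)]);print(R,L,np.linalg.norm(R-L))
b=np.array([np.cos(.255),-np.sin(.255),0]);y=np.array([np.sin(.255),np.cos(.255),0])
H=np.array([494.3,50.1,70])+152.5*b;print('hinge',H)
for X in(R,L):
  v=X-H;print('fwd',-v@b,'up',v[2],'lat',v@y,'ang',np.degrees(np.arctan2(v[2],-v@b)),np.hypot(v@b,v[2]))
for z in(150,160,165,170,180):print(z,np.linalg.norm(onz(c,wr,z)-onz(c,wl,z)))
for a in (40,45,50):
  t=np.radians(a);o=[]
  for w in(-75,75):
    X=H+b*(-130.5*np.cos(t)+4*np.sin(t))+w*y;X[2]=70+130.5*np.sin(t)+4*np.cos(t);o+=[proj(c,X).round(1),proj(d,X).round(1)]
  print(a,o)
E
```

```text
[536.05912822 -37.76644206 166.44023074] [571.75080903 110.53162146 156.71771174] 152.84220325913532
hinge [641.86865259  11.63257518  70.        ]
fwd 89.92731778408584 up 96.44023074183048 lat -74.49158253855451 ang 47.00147841667643 131.86220303550775
fwd 92.7972939246633 up 86.71771174267306 lat 78.01407295779215 ang 43.060321943494856 127.00905199876775
150 162.16630059841677
160 154.0501024898173
165 149.9920034355176
170 145.93390438121784
180 137.8177062726184
40 [array([381.8, 136.1]), array([266.9, 183.7]), array([140.2, 136.2]), array([274.2, 156.4])]
45 [array([388.5, 124.1]), array([269.8, 181.6]), array([133.5, 124.3]), array([276.9, 154.4])]
50 [array([395.7, 109.4]), array([272.9, 179.7]), array([126.3, 109.6]), array([279.8, 152.6])]
```

```bash
python3 -c "
from plant import bot
print(bot.close_job())"
```

```text
the job is handed in; nothing more can be done
None
```

I prised the lid up past its catch with the opener and handed the job in at about 11 s, with the blade holding the lid at about 44–45° and the opener still in the gripper; the flask, mortar and timer were not approached.

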